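# Restart the tripped dust extractor at its control board

## Robot

A 7-joint arm with a two-finger parallel gripper is mounted at the origin on the work surface; the furniture and walls round the work are solid. World frame = base frame: x ahead of the robot, y to its left, z up, the work surface at z = 0. Lengths are in m, angles in rad, forces in N, time in s.
With the tool pointing down it reaches from about 0.4 to 0.85 m from the base axis. Payload 10.4 kg.
Tool frame: the origin (TCP) lies at the centre of the arm's flange, where the gripper is bolted on; the fingertips stand 173 mm ahead of it and the grasp point (between the pads) lies 155 mm ahead of it; z points along the fingers, y is the line along which they close (so a half turn about z gives the same grasp; the last joint's range is limited). The gripper opens to 85 mm and grips with 20 to 120 N. Pads are 22 mm wide; open, the fingers measure 114 mm over their backs; the gripper's body (76 mm by 85 mm) begins 54 mm behind the grasp point. The pads swing forward as they close: fully open they stand 13 mm farther back than shut.
Start: joints at [1.18, 0.332, -0.065, 1.46, 0.022, 1.35, -0.088], TCP at [0.225, -0.583, 0.405] pointing down, gripper open.
Joint ranges: [-2.6, 2.6], [-0.5, 2.12], [-1.47, 1.34], [0.16, 2.42], [-1.27, 4.41], [0.06, 2.06], [-2.6, 2.6]. Speed limits (rad/s): [2.22, 2.22, 2.79, 2.79, 3.14, 3.14, 3.14].

## Interface

Orientations are given as a unit quaternion [x, y, z, w].
In Python, from workcell import manip, viewer, finder gives the robot as it stands.
- The arm moves only by the tool arm_command, never from a script. Its argument "plan" is a list of rows, each an object with "dp": the shift along the tool's x, y, z in mm, a list of three; "spin": the turn about the tool's z in rad. A call has 1 to 5 rows; each row shifts and turns the commanded pose from where the row before left it, along the tool's axes as they then stand; what a row does not reach is not made up. A row lasts 1/10 s, in which the tool goes at most 50 mm and 8.59 degrees, less where a joint would pass 70% of its speed; a pose out of reach is approached as far as the arm can. A call is refused whole if a number of a shift passes 50 or a number of a turn 0.15, either way. A call with a gripper value outside its range is refused whole. "grip" is the closure, from -1 (fully open) to 1 (shut), set as the call begins (left out, the last holds). The fingers move at their own pace and stop on an object; "newtons" is the grip in N (left out, the last holds). Time passes only in rows, so rows that do not move let the fingers close. It gives the time, the measured TCP pose, the force, the opening and the grip force at its end, in the units of the state.
- manip.get_obs(): the state, without advancing time (a new reading comes with each control period).
- viewer.camera(name): name is "side" or "top" or "wrist"; returns the picture (384x512x3 uint8, blue, green, red); there is no depth.
- viewer.camera_params(name): a dict with "vertical_fov" (degrees; the focal length in pixels is half the picture's height over the tangent of half this angle, whatever the lens; pixels are square), "cx", "cy" (the principal point, pixels), "R" (3x3) and "t" (3): a world point X has camera coordinates R X + t; the wrist camera has in their place "T_tool_cam" (4x4, takes a point from camera to tool coordinates, whose origin is the TCP and whose axes are the flange's). Camera axes: x right, y down, z forward; pixel columns grow to the right and rows downward; lengths in m; the calibration is good to about 2 mm. A picture is of the moment at which its call begins: read the wrist's pose just before it. camera_params takes no time and is no camera call.
- manip.hand_in(): hands the job in; it is judged then, once.
Trained networks look in the newest picture that a camera, given by its name, has taken for a name from the list of things; names that differ only in an ending like _2 or _b are one class to them, and where a whole thing is asked for, a point or a joint stands for the part that bears it (a point fixed in the world has none). Each returns a list of dicts, best first, with "score" (0 to 1); they miss things now and then, are a little off and sometimes report something else, mostly with a low value. They report only what shows in the picture. A call takes as long as a camera call.
- finder.find_in(camera, thing): "position" ([x, y, z] in m, in world coordinates, good to about 4 mm: the middle of the surface that is visible of it).
The state is a dict: "clock": time; "joint_pos": joint angles; "joint_velocities": joint speeds; "tau": joint torques, N m; "position": TCP position; "ee_rot": TCP orientation; "ft_force": force on the tool from outside, world axes, zero at the start; "torque": the same for the moment, N m; "grip_width": opening from 0.0 (shut) to 1.0 (fully open); "grasp_force": force on a finger pad.
Only numpy, scipy, OpenCV 4.12 (cv2) and the standard library are available. Lean on these libraries where they do the work, as an engineer would, in place of code of your own. Each camera call takes 0.05 s, during which the arm holds its last target. There are 200 camera calls.

## Task

Restart the tripped dust extractor by pressing its controls with the fingertips, in this order: push the popped-out orange reset plunger fully home, tip the black rocker switch fully over by pressing down its raised end with the white bar, then press the green start button all the way down for a moment and let it spring back. Do not press the red stop button, and leave the tape roll, the pine block and the black rubber block lying where they are.

Things in the scene. Friction and masses are not known exactly. Their poses are not given: they have to be found in the camera images.
- board: plywood board fixed flat on the table, 150 (x) x 400 (y) x 12 mm, origin at the centre of its underside, +x away from the robot; grey trunking (36 mm above the table) along its far edge. Four fixed control boxes, 76 (x) x 66 (y) mm, tops 46 mm above the table, same yaw, stand in a row along y, 95 mm apart, 15 mm nearer the robot than the board's origin, in any order.
- plunger_top (a point): centre of the flat top of the orange reset plunger (diameter 24 mm, on a grey box, in a metal collar of diameter 38 mm whose top is 50 mm above the table); moves with the plunger; 61 mm above the table when fully out, 53 mm when home
- plunger (a joint): travel of the orange plunger in m: 0 fully out, 0.008 fully home (hard stop); pushed straight down with about 3 N of friction; no spring: it stays where it is left. Starts 0 to 2 mm in.
- rocker_mark (a point): middle of the white bar on the top face of the black rocker, 20 mm from the hinge toward the end that must go down (the far end, board +x); moves with the rocker; about 59 mm above the table at the start, 51 mm when that end is fully down
- rocker (a joint): angle of the black rocker in rad: 0 off (white-barred end up), 0.4 fully over (that end down, hard stop). Its face is 56 mm along board x, 36 mm along board y; hinge across its middle, along board y, 51 mm above the table. About 2.3 N at the white bar turns it (friction); no spring: it stays where it is left. Starts at 0 to 0.05.
- start_top (a point): centre of the flat top of the green start button (diameter 32 mm, on a grey box, in a metal collar of diameter 44 mm whose top is 50 mm above the table); moves with the button; 59 mm above the table when up, 53 mm when fully down
- start (a joint): travel of the green button in m: 0 up, 0.006 fully down (hard stop); spring return, about 2 N to start moving and 4.6 N fully down
- stop_top (a point): centre of the top of the red mushroom-shaped stop button (diameter 38 mm, on a yellow box), 72 mm above the table; not to be pressed
- stop (a joint): travel of the red stop button in m: 0 up, 0.006 fully down; spring return, about 2 N to start moving
- tape_roll: loose roll of masking tape lying flat, 96 mm across, 25 mm high, on the table on the robot's side of the board; origin at the centre of its underside; leave alone
- pine_block: loose pale wooden block 30 (x) x 80 (y) x 22 mm, on the table on the robot's side of the board; origin at the centre of its underside; leave alone
- rubber_sander: loose black rubber sanding block 34 (x) x 60 (y) x 24 mm, on the table on the robot's side of the board; origin at the centre of its underside; leave alone

How it is judged:
On the way, in this order (a step that is already met when the one before it is completed fails the run):
1. the orange plunger is pushed home (at least 7 of its 8 mm) (value of joint plunger above 0.007 m), for 0.1 s.
2. the rocker is tipped over onto its white-barred end (0.34 of 0.4 rad) (value of joint rocker above 0.34 rad), for 0.1 s.
3. the green button is pressed down (at least 5 of its 6 mm) (value of joint start above 0.005 m), for 0.1 s.
At the end, for the whole second after the job is handed in: the plunger is still home (over 7 mm in), the rocker still over (over 0.34 rad), the green and red buttons are up (under 1 mm in), and the tape roll, pine block and rubber block lie within 15 mm of where they were (value of joint plunger above 0.007 m and value of joint rocker above 0.34 rad and value of joint each of start, stop below 0.001 m and distance of each of tape_roll, pine_block, rubber_sander from where it was at the start of the episode below 0.015 m); the robot touches nothing.
It fails at once if the rocker is tipped before the plunger is home (value of joint rocker above 0.2 rad and value of joint plunger below 0.0065 m).
It fails at once if the green button is pressed before the plunger is home and the rocker over (value of joint start above 0.003 m and (value of joint plunger below 0.0065 m or value of joint rocker below 0.32 rad)).
It fails at once if the red stop button is pressed (value of joint stop above 0.002 m).
It fails at once if a loose bystander is pushed away or lifted (distance of any of tape_roll, pine_block, rubber_sander from where it was at the start of the episode above 0.015 m or height (world z) of any of tape_roll, pine_block, rubber_sander above 0.01 m).
It also fails if it takes over 38 s, if anything falls off the work surface, if the arm or the gripper's body presses on something with over 40 N, if the wrist force passes 120 N, or if a joint passes its speed limit or range.

## Working session

There is one attempt and no reset: what is moved stays moved. The work goes in short steps, Python scripts to look and compute and a tool call to move; the robot and the scene stay as the last step left them, time stands still between calls to the robot, and variables do not carry over. Pictures are saved under pics/ and viewed, at most 10 in all, crops included, and the job is handed in when it is done.

Besides the shell and the picture viewer there is one more tool, called after ">>>" as name([rows], argument=value, ...), one row to a line, values as JSON. arm_command: Moves the arm, as the interface text tells. Its arguments: {"type":"object","properties":{"plan":{"type":"array","items":{"type":"object","properties":{"dp":{"type":"array","items":{"type":"number"}},"spin":{"type":"number"}}}},"grip":{"type":"number"},"newtons":{"type":"number"}},"required":["plan"]}

```bash
mkdir -p pics; python3 - <<'E'
from workcell import manip, viewer, finder
import cv2
o=manip.get_obs(); print(o)
for c in ["top","side"]:
    cv2.imwrite(f"pics/{c}0.png",viewer.camera(c))
    p=viewer.camera_params(c); print(c,p)
    for t in ["plunger_top","rocker_mark","start_top","stop_top"]:
        print(c,t,[(r['score'],r['position']) for r in finder.find_in(c,t)][:2])
print(viewer.camera_params("wrist"))
E
```

```text
{'clock': 0.0, 'joint_pos': array([ 1.18039636,  0.33286761, -0.06468265,  1.46096685,  0.02161314,
        1.34991278, -0.088486  ]), 'joint_velocities': array([-1.96921441e-03,  1.04220100e-03, -3.91764259e-04,  1.18829318e-03,
        5.49232164e-05, -1.83884127e-04, -8.58587429e-05]), 'tau': array([-9.37017649e-04, -6.25461173e+01,  4.83697979e-02, -3.91607058e+01,
        1.60633202e-02,  9.91525798e-03,  5.10972342e-06]), 'position': array([ 0.22467163, -0.58307338,  0.40390619]), 'ee_rot': array([ 9.83135726e-01,  1.82875948e-01, -1.76337730e-04, -7.07757208e-04]), 'ft_force': array([-0.19886959, -0.09970864, -0.30458012]), 'torque': array([ 0.04198959, -0.00363833,  0.0049366 ]), 'grasp_force': 0.0, 'grip_width': 0.9984308564995225}
top {'vertical_fov': 44.042889919031325, 'cx': 259.2219915245932, 'cy': 194.17603028449855, 'R': array([[-0.02724711, -0.99943967, -0.01944068],
       [-0.99032873,  0.02963517, -0.1355388 ],
       [ 0.13603898,  0.01555963, -0.99058129]]), 't': array([-0.0093968 ,  0.49125695,  1.08193272])}
top plunger_top [(0.64, [0.5473, 0.0057, 0.0646])]
to
[... 458 characters left out ...]
op [(0.47, [0.551, -0.0043, 0.0604])]
side rocker_mark [(0.72, [0.5533, -0.0933, 0.0548]), (0.63, [0.551, 0.0925, 0.0705])]
side start_top [(0.74, [0.556, -0.1913, 0.0544]), (0.25, [0.6066, -0.1318, 0.0092])]
side stop_top [(0.69, [0.5461, 0.0889, 0.0705])]
{'vertical_fov': 64.95320742735204, 'cx': 254.75880093397393, 'cy': 194.0530195164004, 'T_tool_cam': array([[-1.35917298e-04, -9.51051277e-01, -3.09033088e-01,
         8.02859354e-02],
       [ 9.99999566e-01,  1.55560868e-04, -9.18554072e-04,
        -8.43670315e-04],
       [ 9.21665479e-04, -3.09033078e-01,  9.51050844e-01,
         3.05976381e-02],
       [ 0.00000000e+00,  0.00000000e+00,  0.00000000e+00,
         1.00000000e+00]])}
```

View pics/top0.png

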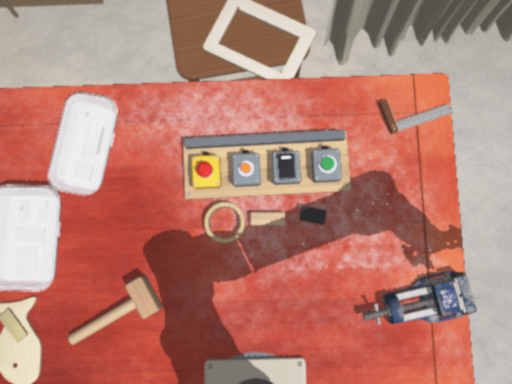

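View pics/side0.png

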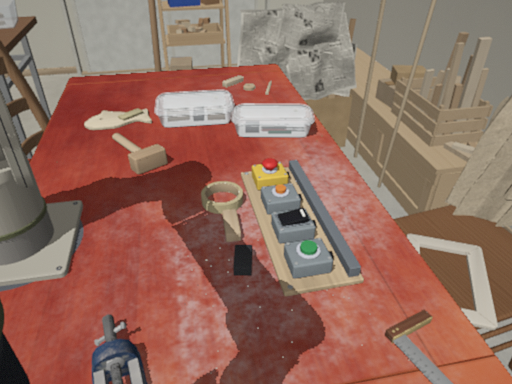

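The top view shows, left to right, red stop (205,170), orange plunger (246,168), rocker with its white bar (286,157) and green start (326,163). The side view agrees. The loose items lie on the robot's side. I'll refine by colour centroids in both cameras.

```bash
cat > h.py <<'E'
import numpy as np
def ray(p,u,v,h):
    f=192/np.tan(np.radians(p['vertical_fov']/2)); R,t=np.array(p['R']),np.array(p['t'])
    C=-R.T@t; d=R.T@np.array([(u-p['cx'])/f,(v-p['cy'])/f,1]); return (C+d*(h-C[2])/d[2])[:2]
def proj(p,X):
    f=192/np.tan(np.radians(p['vertical_fov']/2)); c=np.array(p['R'])@X+p['t']; return c[:2]/c[2]*f+[p['cx'],p['cy']]
E
python3 - <<'E'
from h import *; import cv2
from workcell import viewer
g={'plunger':([.5491,.0007],.060),'rocker':([.5517,-.0925],.058),'start':([.556,-.1856],.059),'stop':([.548,.0936],.070)}
for c in ["top","side"]:
    im=cv2.imread(f"pics/{c}0.png"); p=viewer.camera_params(c); hsv=cv2.cvtColor(im,cv2.COLOR_BGR2HSV).astype(int)
    H,S,V=hsv[...,0],hsv[...,1],hsv[...,2]
    m={'plunger':(H>4)&(H<18)&(S>120)&(V>120),'rocker':(S<60)&(V>170),'start':(H>45)&(H<85)&(S>110),'stop':((H<5)|(H>174))&(S>140)&(V>100)}
    P={}
    for k,(xy,h) in g.items():
        u,v=proj(p,np.array([*xy,h])); yy,xx=np.mgrid[:384,:512]
        w=m[k]&(np.hypot(xx-u,yy-v)<14)
        n,l,s,ce=cv2.connectedComponentsWithStats(w.astype(np.uint8)); i=1+np.argmax(s[1:,4])
        P[k]=ray(p,*ce[i],h); print(c,k,s[i],ce[i].round(1),P[k].round(4))
    d=P['stop']-P['start']; print('yaw',np.arctan2(-d[0],d[1]),np.linalg.norm(d))
im=cv2.imread("pics/side0.png")[150:290,230:370]; cv2.imwrite("pics/sc.png",cv2.resize(im,None,fx=4,fy=4,interpolation=2))
E
```

```text
top plunger [241 163   9   9  66] [245.  167.4] [0.5507 0.0074]
top rocker [281 156  10   3  27] [285.7 157. ] [ 0.5727 -0.0875]
top start [322 157  11  12 107] [327.  162.9] [ 0.5555 -0.1822]
top stop [197 162  15  15 158] [204.2 169.2] [0.5472 0.1007]
yaw 0.029104114342252886 0.28300750976424893
side plunger [276 184  10   9  73] [280.2 188.4] [0.5511 0.0028]
side rocker [300 209   5   7  19] [301.9 212.3] [ 0.5739 -0.0847]
side start [301 240  16  14 179] [308.2 247. ] [ 0.5553 -0.1857]
side stop [256 150  22  20 226] [266.5 160.8] [0.5439 0.1052]
yaw 0.039124898956994864 0.29109404743631606
```

View pics/sc.png

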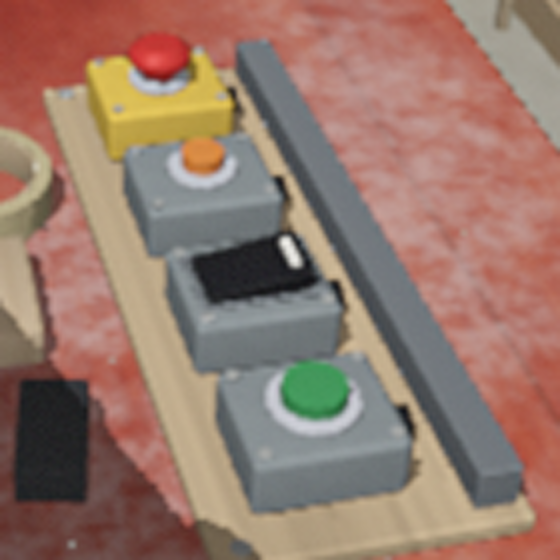

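The crop confirms the layout and that the rocker's white bar is on the far, raised end. Next: shut the fingers, square up to the board and go over to the plunger.

>>> arm_command([
  {"dp":[0,0,0],"spin":0.112},
  {"dp":[0,0,0],"spin":0.112},
  {"dp":[0,0,0],"spin":0.112},
  {"dp":[16,-29,0],"spin":0},
  {"dp":[16,-29,0],"spin":0},
], grip=1, newtons=40)

```text
clock: 1.0
position: [0.2547, -0.5238, 0.4044]
ee_rot: [1.0, 0.015, -0.0, -0.0]
ft_force: [-0.0, 0.4, 1.0]
grip_width: 0.146
grasp_force: 0.0
```

>>> arm_command([
  {"dp":[16,-29,0],"spin":0},
  {"dp":[16,-29,0],"spin":0},
  {"dp":[16,-29,0],"spin":0},
  {"dp":[16,-29,0],"spin":0},
  {"dp":[16,-29,0],"spin":0},
])

```text
clock: 1.5
position: [0.3307, -0.3754, 0.4049]
ee_rot: [1.0, 0.016, 0.0, 0.0]
ft_force: [1.2, -0.5, -0.0]
grip_width: -0.001
grasp_force: 0.0
```

>>> arm_command([
  {"dp":[16,-29,0],"spin":0},
  {"dp":[16,-29,0],"spin":0},
  {"dp":[16,-29,0],"spin":0},
  {"dp":[16,-29,0],"spin":0},
  {"dp":[16,-29,0],"spin":0},
])

```text
clock: 2.0
position: [0.406, -0.228, 0.405]
ee_rot: [1.0, 0.016, 0.0, 0.0]
ft_force: [1.0, 0.4, 0.6]
grip_width: -0.002
grasp_force: 0.0
```

```bash
cat >> h.py <<'E'
from scipy.spatial.transform import Rotation as Ro
T={'plunger':[.551,.0045,.061],'rocker':[.5735,-.0885,.059],'start':[.5555,-.184,.059]}
def rel(k,o):
    R=Ro.from_quat(o['ee_rot']).as_matrix(); tip=o['position']+R@[0,0,.173]
    print('clock',o['clock'],'tip',tip.round(4),'yaw',np.arctan2(R[1,0],R[0,0]).round(3),'tilt',R[:2,2].round(4),'F',o['ft_force'].round(1),'w',round(o['grip_width'],3)); print(k,'tool mm',(R.T@(np.array(T[k])-tip)*1000).round(1))
E
python3 -c "
from h import *; from workcell import manip
rel('plunger',manip.get_obs())"
```

```text
clock 2.0 tip [ 0.406  -0.2281  0.232 ] yaw 0.032 tilt [ 0.0005 -0.0005] F [1.  0.4 0.6] w -0.002
plunger tool mm [ 152.2 -227.9  170.9]
```

>>> arm_command([
  {"dp":[19,-28.5,0],"spin":0},
  {"dp":[19,-28.5,0],"spin":0},
  {"dp":[19,-28.5,0],"spin":0},
  {"dp":[19,-28.5,10],"spin":0},
  {"dp":[19,-28.5,10],"spin":0},
])

```text
clock: 2.5
position: [0.4966, -0.0826, 0.3849]
ee_rot: [1.0, 0.016, 0.001, 0.0]
ft_force: [0.1, -0.8, -0.5]
grip_width: 0.001
grasp_force: 0.0
```

>>> arm_command([
  {"dp":[19,-28.5,15],"spin":0},
  {"dp":[19,-28.5,15],"spin":0},
  {"dp":[19,-28.5,15],"spin":0},
  {"dp":[0,0,10],"spin":0},
  {"dp":[0,0,0],"spin":0},
])

```text
clock: 3.0
position: [0.5499, 0.0038, 0.3282]
ee_rot: [1.0, 0.017, -0.001, -0.0]
ft_force: [-0.4, -1.3, 0.4]
grip_width: 0.002
grasp_force: 0.0
```

```bash
cat > look.py <<'E'
from h import *; from workcell import manip,viewer; import cv2,sys
o=manip.get_obs(); im=viewer.camera('wrist'); rel(sys.argv[1],o)
M=np.eye(4); M[:3,:3]=Ro.from_quat(o['ee_rot']).as_matrix(); M[:3,3]=o['position']
M=np.linalg.inv(M@np.array(viewer.camera_params('wrist')['T_tool_cam']))
p=viewer.camera_params('wrist'); p['R']=M[:3,:3]; p['t']=M[:3,3]
H,S,V=np.moveaxis(cv2.cvtColor(im,cv2.COLOR_BGR2HSV).astype(int),2,0)
m={'plunger':(H>4)&(H<18)&(S>150)&(V>120),'rocker':(S<60)&(V>170),'start':(H>45)&(H<85)&(S>110)}
yy,xx=np.mgrid[:384,:512]
for k in m:
    q=proj(p,np.array(T[k])); w=m[k]&(np.hypot(xx-q[0],yy-q[1])<60)
    n,l,s,ce=cv2.connectedComponentsWithStats(w.astype(np.uint8))
    if n<2: continue
    i=1+np.argmax(s[1:,4]); print(k,'pred px',q.round(),'seen',s[i],ce[i].round(),ray(p,*ce[i],T[k][2]).round(4))
    cv2.circle(im,tuple(int(a) for a in q),3,(255,0,255),-1)
cv2.imwrite(f'pics/w_{sys.argv[1]}.png',im)
E
python3 look.py plunger
```

```text
clock 3.0 tip [0.5495 0.0039 0.1552] yaw 0.033 tilt [-0.0027  0.0003] F [-0.4 -1.3  0.4] w 0.002
plunger tool mm [ 1.8 -0.5 94.2]
plunger pred px [256. 195.] seen [237 177  26  27 546] [250. 190.] [0.5553 0.0097]
rocker pred px [371. 172.] seen [354 178  40  49 320] [385. 205.] [ 0.5453 -0.1047]
start pred px [482. 197.] seen [459 176  38  34 992] [477. 193.] [ 0.5586 -0.1792]
```

View pics/w_plunger.png

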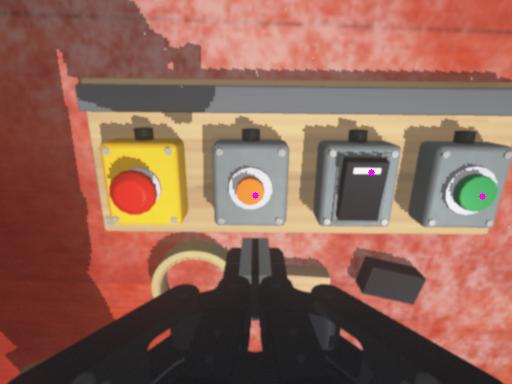

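The wrist view (orange at 250,190; bar at 367,171; green at 477,193; fingertips at 255,240) agrees with the other cameras to within 5 mm. I average the three and descend on the plunger.

>>> arm_command([
  {"dp":[1.5,-1.5,25],"spin":0},
  {"dp":[1,-1.5,25],"spin":0},
  {"dp":[0,0,20],"spin":0},
  {"dp":[0,0,15],"spin":0},
  {"dp":[0,0,0],"spin":0},
])

```text
clock: 3.55
position: [0.552, 0.0053, 0.2436]
ee_rot: [1.0, 0.015, -0.001, 0.0]
ft_force: [-0.7, 0.3, 1.3]
grip_width: -0.004
grasp_force: 0.0
```

```bash
sed -i "s/^T=.*/T={'plunger':[.552,.0065,.061],'rocker':[.5735,-.087,.059],'start':[.556,-.1825,.059]}/" h.py; python3 look.py plunger; python3 - <<'E'
from workcell import viewer; import cv2
im=viewer.camera('side')[150:290,230:370]; cv2.imwrite("pics/sc1.png",cv2.resize(im,None,fx=4,fy=4,interpolation=2))
E
```

```text
clock 3.55 tip [0.5517 0.0052 0.0706] yaw 0.03 tilt [-0.0022 -0.0005] F [-0.7  0.3  1.3] w -0.004
plunger tool mm [ 0.4 -1.2  9.6]
plunger pred px [255. 245.] seen [230 218  40  30 679] [248. 231.] [0.5605 0.0107]
rocker pred px [427. 213.] seen [437 179  31  93 717] [452. 229.] [ 0.5644 -0.1029]
```

View pics/sc1.png

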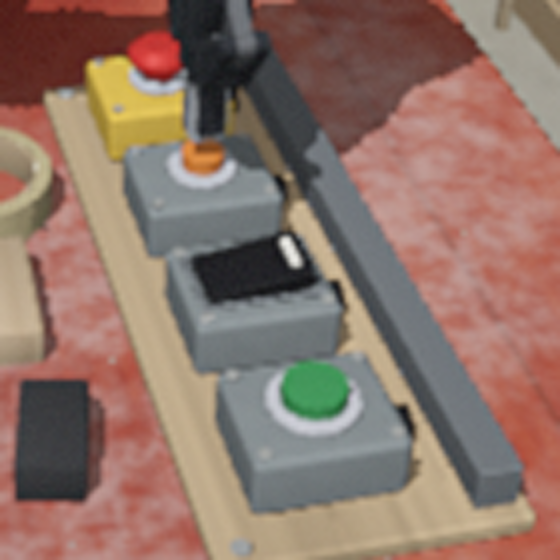

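View pics/w_plunger.png

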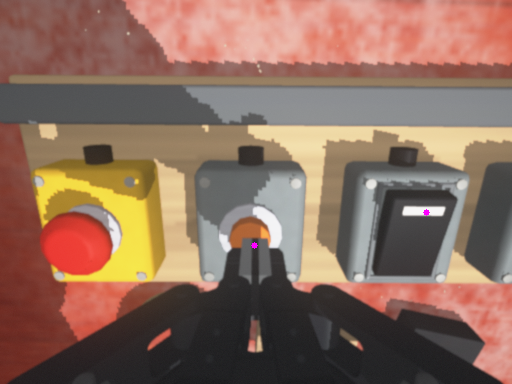

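The fingertips stand over the orange plunger (wrist: fingers at column 255, collar centre about 250), so I shift 2 mm left and press down with force feedback.

>>> arm_command([
  {"dp":[1,-2,4],"spin":0},
  {"dp":[0,0,4],"spin":0},
  {"dp":[0,0,4],"spin":0},
  {"dp":[0,0,3],"spin":0},
  {"dp":[0,0,2],"spin":0},
])

```text
clock: 4.15
position: [0.5538, 0.0086, 0.2278]
ee_rot: [1.0, 0.016, 0.0, 0.0]
ft_force: [-0.1, 0.1, 3.2]
grip_width: 0.002
grasp_force: 1.5
```

>>> arm_command([
  {"dp":[0,0,0.5],"spin":0},
  {"dp":[0,0,0],"spin":0},
])

```text
clock: 4.35
position: [0.5537, 0.0086, 0.2272]
ee_rot: [1.0, 0.016, 0.0, 0.0]
ft_force: [1.7, 1.0, 0.9]
grip_width: 0.005
grasp_force: 0.7
```

>>> arm_command([
  {"dp":[0,0,1],"spin":0},
  {"dp":[0,0,1],"spin":0},
  {"dp":[0,0,1],"spin":0},
  {"dp":[0,0,0],"spin":0},
])

```text
clock: 4.75
position: [0.5538, 0.0088, 0.2263]
ee_rot: [1.0, 0.016, 0.0, 0.001]
ft_force: [-10.5, 0.1, 25.7]
grip_width: 0.0
grasp_force: 13.0
```

The hard stop is felt (25.7 N with the tip at 53 mm), so the plunger is home. Now to the rocker.

>>> arm_command([
  {"dp":[0,0,-15],"spin":0},
  {"dp":[0,0,-17],"spin":0},
  {"dp":[6,30,0],"spin":0},
  {"dp":[7,33,0],"spin":0},
  {"dp":[7,32,0],"spin":0},
])

```text
clock: 5.25
position: [0.5766, -0.087, 0.2565]
ee_rot: [1.0, 0.016, -0.0, 0.0]
ft_force: [0.5, 0.2, 0.3]
grip_width: 0.004
grasp_force: 0.0
```

>>> arm_command([
  {"dp":[0,0,5],"spin":0},
  {"dp":[0,0,0],"spin":0},
])

```text
clock: 5.45
position: [0.5762, -0.0864, 0.2504]
ee_rot: [1.0, 0.015, -0.001, -0.0]
ft_force: [0.7, 1.0, 0.7]
grip_width: -0.0
grasp_force: 0.0
```

```bash
python3 look.py rocker
```

```text
clock 5.45 tip [ 0.5759 -0.0863  0.0774] yaw 0.03 tilt [-0.0016  0.0004] F [0.7 1.  0.7] w -0.0
rocker tool mm [-2.4  0.6 18.4]
plunger pred px [102. 272.] seen [ 86 246  37  31 887] [104. 261.] [0.5593 0.0044]
rocker pred px [258. 242.] seen [289 211  15  76 751] [295. 245.] [ 0.5724 -0.1093]
start pred px [413. 272.] seen [ 384  246   51   45 1720] [409. 268.] [ 0.5589 -0.1796]
```

View pics/w_rocker.png

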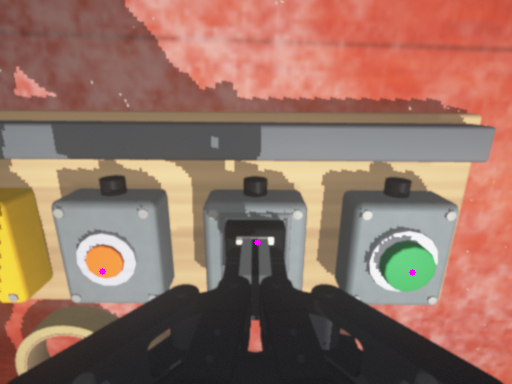

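The fingertips are centred on the white bar (255,241), and the orange plunger (104,261) is sunk in its collar. Pressing the rocker.

>>> arm_command([
  {"dp":[0,0,8],"spin":0},
  {"dp":[0,0,6],"spin":0},
  {"dp":[0,0,4],"spin":0},
  {"dp":[0,0,3],"spin":0},
  {"dp":[0,0,3],"spin":0},
])

```text
clock: 6.0
position: [0.577, -0.0852, 0.2274]
ee_rot: [1.0, 0.016, 0.001, -0.0]
ft_force: [1.5, 1.5, 3.4]
grip_width: 0.001
grasp_force: 2.0
```

>>> arm_command([
  {"dp":[0,0,1],"spin":0},
  {"dp":[0,0,1],"spin":0},
  {"dp":[0,0,0],"spin":0},
])

```text
clock: 6.3
position: [0.577, -0.0855, 0.2256]
ee_rot: [1.0, 0.016, 0.001, -0.0]
ft_force: [2.5, 2.5, 3.1]
grip_width: -0.002
grasp_force: 1.9
```

>>> arm_command([
  {"dp":[0,0,1],"spin":0},
  {"dp":[0,0,1],"spin":0},
  {"dp":[0,0,0.5],"spin":0},
  {"dp":[0,0,0],"spin":0},
])

```text
clock: 6.7
position: [0.5771, -0.0854, 0.225]
ee_rot: [1.0, 0.016, 0.001, 0.0]
ft_force: [-5.3, 3.4, 22.4]
grip_width: -0.0
grasp_force: 10.4
```

The rocker is at its hard stop (22 N with the tip at 52 mm). Over to the green button.

>>> arm_command([
  {"dp":[0,0,-15],"spin":0},
  {"dp":[0,0,-17],"spin":0},
  {"dp":[-8,32,0],"spin":0},
  {"dp":[-8,33,0],"spin":0},
  {"dp":[-7,31,0],"spin":0},
])

```text
clock: 7.2
position: [0.5556, -0.1843, 0.2547]
ee_rot: [1.0, 0.016, -0.001, 0.0]
ft_force: [0.5, 0.5, -0.7]
grip_width: -0.002
grasp_force: 0.0
```

>>> arm_command([
  {"dp":[0,0,5],"spin":0},
  {"dp":[0,0,0],"spin":0},
])

```text
clock: 7.4
position: [0.5558, -0.1835, 0.2489]
ee_rot: [1.0, 0.015, -0.001, -0.0]
ft_force: [-0.6, -0.6, -0.6]
grip_width: 0.0
grasp_force: 0.0
```

```bash
python3 look.py start; python3 - <<'E'
import cv2,numpy as np
from workcell import viewer
a=cv2.imread('pics/w_start.png'); b=cv2.resize(viewer.camera('side')[180:276,250:346],(384,384),interpolation=2)
c=np.hstack([a,b]); cv2.imwrite('pics/ws2.png',cv2.resize(c,(800,343)))
E
```

```text
clock 7.4 tip [ 0.5554 -0.1835  0.0759] yaw 0.029 tilt [-0.0022  0.0001] F [-0.6 -0.6 -0.6] w 0.0
start tool mm [ 0.7 -1.  16.9]
rocker pred px [ 87. 206.] seen [ 70 193  39  10 359] [ 89. 198.] [ 0.5786 -0.0891]
start pred px [255. 239.] seen [ 227  210   51   38 1347] [252. 228.] [ 0.5629 -0.1802]
```

View pics/ws2.png

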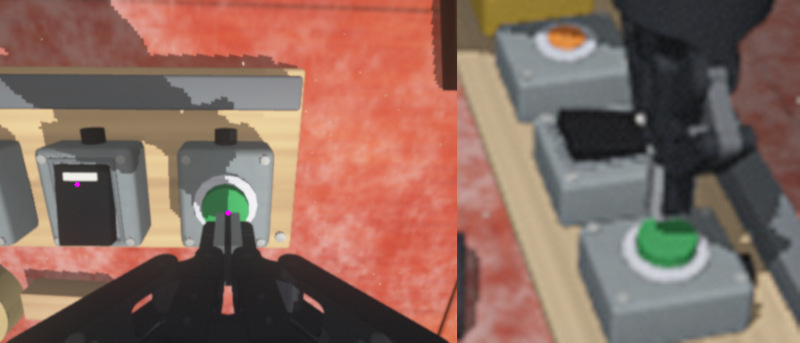

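Wrist: the fingertips are over the green button (button at about 226,200 in this half). Side: the plunger is sunk and the rocker is over. Pressing start, then holding.

>>> arm_command([
  {"dp":[1.5,-1,8],"spin":0},
  {"dp":[0,0,6],"spin":0},
  {"dp":[0,0,4],"spin":0},
  {"dp":[0,0,3],"spin":0},
  {"dp":[0,0,1],"spin":0},
])

```text
clock: 8.0
position: [0.5582, -0.1808, 0.2275]
ee_rot: [1.0, 0.016, -0.0, -0.0]
ft_force: [-1.8, 2.1, 4.6]
grip_width: 0.004
grasp_force: 2.1
```

>>> arm_command([
  {"dp":[0,0,1],"spin":0},
  {"dp":[0,0,1],"spin":0},
  {"dp":[0,0,0],"spin":0},
  {"dp":[0,0,0],"spin":0},
])

```text
clock: 8.4
position: [0.5583, -0.1811, 0.2265]
ee_rot: [1.0, 0.016, 0.0, 0.0]
ft_force: [-4.6, 4.2, 10.2]
grip_width: 0.003
grasp_force: 4.7
```

>>> arm_command([
  {"dp":[0,0,1],"spin":0},
  {"dp":[0,0,0],"spin":0},
  {"dp":[0,0,0],"spin":0},
])

```text
clock: 8.7
position: [0.5583, -0.1811, 0.2264]
ee_rot: [1.0, 0.016, 0.0, 0.0]
ft_force: [-8.2, 5.2, 18.1]
grip_width: 0.001
grasp_force: 9.2
```

>>> arm_command([
  {"dp":[0,0,-15],"spin":0},
  {"dp":[0,0,-25],"spin":0},
  {"dp":[0,20,-35],"spin":0},
  {"dp":[0,40,-35],"spin":0},
  {"dp":[0,40,-35],"spin":0},
])

```text
clock: 9.2
position: [0.5609, -0.2777, 0.3677]
ee_rot: [1.0, 0.016, 0.0, 0.001]
ft_force: [0.9, 0.4, -0.1]
grip_width: 0.006
grasp_force: 0.0
```

>>> arm_command([
  {"dp":[0,40,0],"spin":0},
  {"dp":[0,40,0],"spin":0},
  {"dp":[0,0,0],"spin":0},
  {"dp":[0,0,0],"spin":0},
])

```text
clock: 9.6
position: [0.5631, -0.358, 0.3653]
ee_rot: [1.0, 0.015, -0.0, 0.0]
ft_force: [-0.4, 0.5, 0.1]
grip_width: -0.0
grasp_force: 0.0
```

```bash
python3 - <<'E'
import cv2
from workcell import viewer
cv2.imwrite('pics/end.png',cv2.resize(viewer.camera('side')[145:295,190:370],None,fx=4,fy=4,interpolation=2))
E
```

```text
(no output)
```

View pics/end.png

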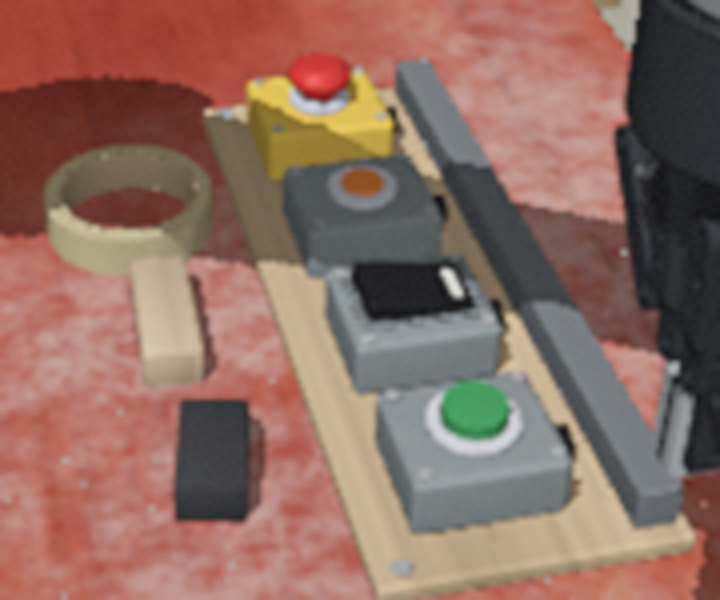

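The plunger (362,184) is sunk, the rocker's barred end (453,284) is down, green (475,408) and red (320,75) are up, and the loose items are untouched.

```bash
python3 -c "
from workcell import manip; print(manip.hand_in())"
```

```text
the job is handed in; nothing more can be done
None
```

I pressed the plunger, rocker and start button in order, each to its hard stop; the final picture shows all controls as required and the loose items unmoved, and the job is handed in (no verdict was returned).

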